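Push the brass plate out over the end of the ledge

ROBOT

A 6-joint arm with a two-finger parallel gripper is mounted at the origin on a cart in front of the work surface, level with it; the furniture and walls round the work are solid. World frame = base frame: x ahead of the robot, y to its left, z up, the work surface at z = 0. Lengths are in mm, angles in rad, forces in N, time in s.
With the tool pointing down it reaches from about 275 to 1000 mm from the base axis. Payload 8.4 kg.
Tool frame: the origin (TCP) lies between the finger pads; the fingertips stand 11 mm ahead of it and the grasp point (between the pads) lies 8 mm behind it; z points along the fingers, y is the direction in which the jaws open and shut (so a half turn about z gives the same grasp; the last joint's range is limited). The gripper opens to 85 mm and grips with 20 to 120 N. Pads are 22 mm wide; open, the fingers measure 114 mm over their backs; the gripper's body (76 mm by 85 mm) begins 54 mm behind the grasp point. The pads swing forward as they close: fully open they stand 13 mm farther back than shut.
Start: joints at [1.25, 0.353, 1.633, -0, 1.155, -0.002], TCP at [195.891, 593.51, 212.981] pointing down, gripper open.
Joint ranges: [-2.63, 2.63], [-0.92, 2.1], [0.06, 2.66], [-1.3, 4.44], [0, 2.69], [-3.02, 3.02]. Speed limits (rad/s): [2.22, 2.22, 2.79, 3.14, 3.14, 3.14].

INTERFACE

Orientations are given as [roll, pitch, yaw] about the fixed x, y, z axes, in that order (R = Rz(yaw) Ry(pitch) Rx(roll)).
In Python, from rig import r, eyes gives the robot as it stands. The module is installed in compiled form; this text tells all that it offers.
- The arm moves only by the tool servo_tool, never from a script. Its argument "rows" is a list of rows, each a list of 3 entries, a list of its own where there are three numbers: the shift along the world's x, y, z in cm, then the turn about the world's z in rad, then the finger opening in cm, from 0 to 8.54. A call has 1 to 5 rows; each row shifts and turns the commanded pose from where the row before left it; what a row does not reach is not made up. A row lasts 1/12 s, in which the tool goes at most 41.7 mm and 7.16 degrees, less where a joint would pass 70% of its speed; a pose out of reach is approached as far as the arm can. A call is refused whole if a number of a shift passes 4.17 or a number of a turn 0.125, either way. A call with a gripper value outside its range is refused whole. The fingers move at their own pace and stop on an object; "squeeze" is the grip in N (left out, the last holds). Time passes only in rows, so rows that do not move let the fingers close. It gives the time, the measured TCP pose, the force and the opening at its end, in the units of the state.
- r.sense(): the state, without advancing time (a new reading comes with each control period).
- eyes.grab_frame(name): name is "side" or "top"; returns a dict with "frame" (400x640x3 uint8, red, green, blue), "depth" (400x640 float32, mm along the optical axis (not along the pixel's ray), 0 where there is no reading), "vertical_fov" (degrees; the focal length in pixels is half the picture's height over the tangent of half this angle, whatever the lens; pixels are square), "cx", "cy" (the principal point, pixels), "camera_from_world" (4x4, takes a point from world to camera coordinates). Camera axes: x right, y down, z forward; pixel columns grow to the right and rows downward; lengths in mm; the calibration is good to about 2 mm. A picture is of the moment at which its call begins.
- r.sign_off(): hands the job in, once; it reports no verdict.
The state is a dict: "clock": time; "qpos": joint angles; "qvel": joint speeds; "joint_efforts": joint torques, N m; "eef_pos": TCP position; "tcp_rot": TCP orientation; "contact_force": force on the tool from outside, world axes, zero at the start; "wrist_torque": the same for the moment, N m; "opening": opening from 0.0 (shut) to 1.0 (fully open).
Only numpy, scipy, OpenCV 4.12 (cv2) and the standard library are available. Lean on these libraries where they do the work, as an engineer would, in place of code of your own. Each camera call takes 0.05 s, during which the arm holds its last target.

TASK

Two flat plates lie on the raised green ledge. With the fingertips, push the brass-coloured plate along the ledge towards the end it is nearer to, until about a third of its length (4 cm) sticks out past that end so that its edge is easy to get at, and leave it there lying flat and straight on the ledge. Only push it, never pick it up or let it fall, and leave the dark grey plate and the things standing round the ledge where they are.

Things in the scene. Friction and masses are not known exactly. Their poses are not given: they have to be found in the camera images.
- ledge: Raised green-painted steel ledge, fixed, 120 (x) by 420 mm (y), turned by up to 0.2 rad; its top is 60 mm above the bench. Origin: on the bench under its centre. Its y axis runs along its length (ends at y = +210 and -210 mm). A back rail 10 mm thick stands along the far side (x = +50 to +60 mm), 14 mm higher than the top; front and both ends are open.
- brass_plate: The plate to push: flat brass-yellow plate, 70 (x) by 120 (y) by 5 mm thick, 0.2 to 0.5 kg, a small hole near each corner, loose on the ledge, its long side (y) roughly along the ledge. Origin: centre of its underside. It lies wholly on one half of the ledge, the +y half or the -y half.
- grey_plate: Dark grey steel plate of the same size, about 0.33 kg, loose on the other half of the ledge; must stay where it is. Origin: centre of its underside. Between the two plates there is a bare gap of at least 60 mm.
- red_cap_bottle: Small white bottle with a red cap, 24 mm across, 51 mm high, standing on the bench past the +y end of the ledge; must stay. Origin: centre of its underside.
- metal_cup: Open metal cup, 70 mm across, 46 mm high, standing on the bench past the -y end of the ledge; must stay. Origin: centre of its underside.
- loose_motor: Small grey electric motor, 79 x 38 x 38 mm, lying on the bench behind the metal cup; must stay. Origin: centre of its underside.

How it is judged:
By the outcome, as a careful person would: the job done as asked, in the order asked, and still so for the second after the job is handed in, with the robot touching nothing.
It also fails if it takes over 38 s, if anything falls off the work surface, if the arm or the gripper's body presses on something with over 40 N, if the wrist force passes 120 N, or if a joint passes its speed limit or range.

## Working session

There is one attempt and no reset: what is moved stays moved. The work goes in short steps, Python scripts to look and compute and a tool call to move; the robot and the scene stay as the last step left them, time stands still between calls to the robot, and variables do not carry over. Pictures are saved under pics/ and viewed, and the job is handed in when it is done.

Besides the shell and the picture viewer there is one more tool, called after "Call:" in YAML: its name, and indented under it one key for each argument. servo_tool: Moves the arm, as the interface text tells. Its arguments: {"type":"object","properties":{"rows":{"type":"array"},"squeeze":{"type":"number"}},"required":["rows"]}

```bash
mkdir -p pics
cat > h.py <<'E'
import numpy as np, cv2
from rig import r, eyes
def cam(name):
    d=eyes.grab_frame(name); f=200/np.tan(np.radians(d["vertical_fov"])/2)
    return d,f
def topts(d,f,us,vs,z):
    T=np.linalg.inv(d["camera_from_world"]); us=np.asarray(us,float);vs=np.asarray(vs,float)
    rays=np.stack([(us-d["cx"])/f,(vs-d["cy"])/f,np.ones_like(us)],-1)@T[:3,:3].T
    o=T[:3,3]; k=(z-o[2])/rays[...,2]
    return o+rays*k[...,None]
E
python3 - <<'E'
from h import *
for n in("top","side"):
    d,f=cam(n); cv2.imwrite(f"pics/{n}0.png",d["frame"][...,::-1]); print(n,f,d["cx"],d["cy"],np.linalg.inv(d["camera_from_world"]).round(2).tolist())
s=r.sense();print(s)
E
```

```text
top 405.02434159787066 319.76402814140204 203.48235684632263 [[0.02, -1.0, 0.05, 509.13], [-1.0, -0.01, 0.02, -111.24], [-0.02, -0.05, -1.0, 1272.54], [0.0, 0.0, 0.0, 1.0]]
side 504.7789216729415 310.5731437384621 202.7892895440822 [[-0.82, -0.21, 0.54, -222.36], [-0.58, 0.29, -0.76, 1043.92], [0.0, -0.93, -0.36, 611.11], [0.0, 0.0, 0.0, 1.0]]
{'clock': 0.1, 'qpos': array([ 1.24958575e+00,  3.53562945e-01,  1.63405081e+00,  2.28842531e-06,
        1.15518654e+00, -2.36309152e-03]), 'qvel': array([ 0.00050093, -0.00232256, -0.00182741, -0.00109618,  0.0001191 ,
       -0.0009553 ]), 'joint_efforts': array([ 1.02273767e-03, -6.06361413e+01, -3.42815995e+01,  1.70434132e-04,
        3.99029275e-03,  1.22863077e-05]), 'eef_pos': array([195.75912651, 593.08964834, 212.35055271]), 'tcp_rot': array([-3.14038502e+00, -4.94624465e-06,  2.82274424e+00]), 'contact_force': array([-0.07003142, -0.37631958, -0.36498274]), 'wrist_torque': array([-0.02135988,  0.08121276, -0.01088591]), 'opening': 0.9996600223551798}
```

View pics/top0.png

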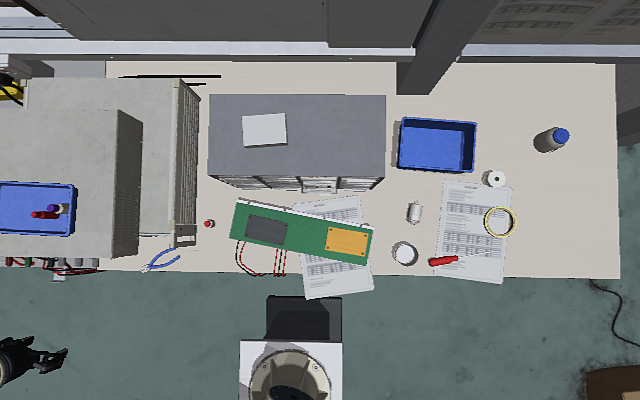

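View pics/side0.png

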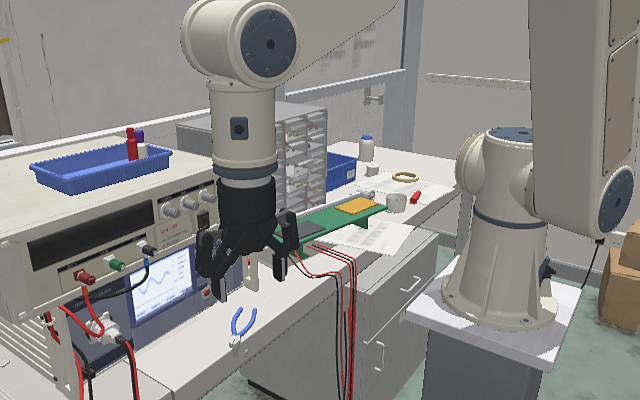

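The top view shows the ledge from about (235,200) to (372,262). The brass plate is at (346,241) on the -y half, the grey plate at (266,231), the cup at (404,253) and the motor at (415,212). So the push goes towards -y.

Run:
```python
from h import *
d,f=cam("top"); im=d["frame"]; hsv=cv2.cvtColor(im,cv2.COLOR_RGB2HSV)
roi=np.zeros(im.shape[:2],bool); roi[190:275,222:385]=1
def rect(m,z,name):
    m=(m&roi).astype(np.uint8)
    cs,_=cv2.findContours(m,cv2.RETR_EXTERNAL,cv2.CHAIN_APPROX_NONE); c=max(cs,key=cv2.contourArea)[:,0]
    P=topts(d,f,c[:,0],c[:,1],z)[:,:2].astype(np.float32)
    R=cv2.minAreaRect(P); print(name,R,cv2.boxPoints(R).round(1).tolist())
b=(hsv[...,0]>12)&(hsv[...,0]<30)&(hsv[...,1]>120)
g=(hsv[...,0]>55)&(hsv[...,0]<95)&(hsv[...,1]>100)
k=(hsv[...,1]<60)&(hsv[...,2]<100); k[:, :240]=0;k[:,295:]=0;k[250:]=0;k[:208]=0
rect(b,65,"brass");rect(k,65,"grey");rect(g|b,60,"ledge60")
T=d["camera_from_world"]
crop=cv2.resize(im[180:290,215:430],None,fx=3.7,fy=3.7,interpolation=cv2.INTER_NEAREST); cv2.imwrite("pics/crop0.png",crop[...,::-1])
dep=d["depth"]
for n,(u,v) in dict(cup=(404,253),cab=(300,183)).items(): print(n,dep[v,u])
v,u=np.mgrid[205:275:1,225:430:1]; 
# height map stats
Ti=np.linalg.inv(T);D=dep[v,u];P=np.stack([(u-d["cx"])/f*D,(v-d["cy"])/f*D,D],-1)@Ti[:3,:3].T+Ti[:3,3]
z=P[...,2]; 
for (uu,vv) in((346,241),(266,231),(305,235),(313,222),(404,253),(404,242),(415,212)): print(uu,vv,P[vv-205,uu-225].round(1))
```

```text
brass ((463.4645080566406, -164.2567138671875), (119.41702270507812, 69.872314453125), 81.20887756347656) [[419.79998779296875, -217.89999389648438], [488.8999938964844, -228.60000610351562], [507.1000061035156, -110.5999984741211], [438.1000061035156, -99.9000015258789]]
grey ((493.8549499511719, 76.28414916992188), (118.87612915039062, 69.81243896484375), 77.537841796875) [[446.8999938964844, 25.799999237060547], [515.0999755859375, 10.699999809265137], [540.7999877929688, 126.80000305175781], [472.6000061035156, 141.89999389648438]]
ledge60 ((483.7425537109375, -28.698501586914062), (415.789794921875, 108.7231216430664), 79.39779663085938) [[392.1000061035156, -223.0], [498.8999938964844, -243.0], [575.4000244140625, 165.60000610351562], [468.6000061035156, 185.60000610351562]]
cup 1261.2194
cab 1115.7151
346 241 [ 463.8 -164.2   65.1]
266 231 [489.7  74.2  67.5]
305 235 [479.5 -41.9  61.4]
313 222 [518.7 -65.   58.8]
404 253 [ 427.  -347.8   -0.5]
404 242 [ 461.2 -347.5    0.6]
415 212 [ 554.  -374.1   34.9]
```

View pics/crop0.png

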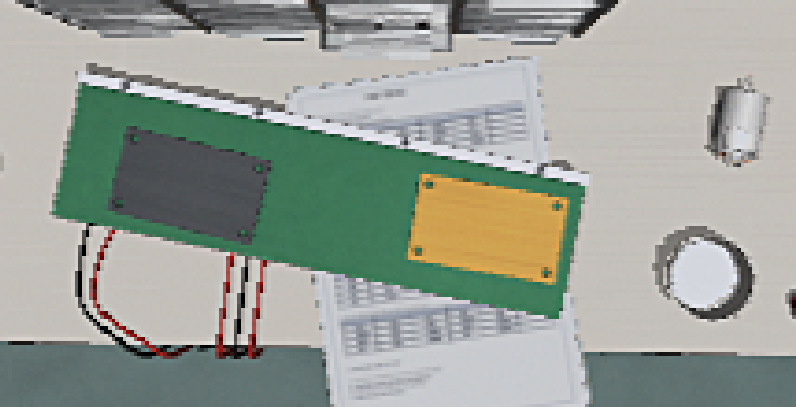

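Call:
servo_tool:
  rows:
    - [[0.3,-3.2,0],-0.07,4.0]
    - [[0.3,-3.2,0],-0.07,4.0]
    - [[0.3,-3.2,0],-0.07,4.0]
    - [[0.3,-3.2,0],-0.07,4.0]
    - [[0.3,-3.2,0],-0.07,4.0]

```text
clock: 0.57
eef_pos: [210.7, 431.8, 212.6]
tcp_rot: [-3.141, 0.0, 2.47]
contact_force: [1.4, -0.2, 0.4]
opening: 0.468
```

Call:
servo_tool:
  rows:
    - [[0.4,-3.2,0],-0.07,4.0]
    - [[0.4,-3.2,0],-0.07,4.0]
    - [[0.4,-3.2,0],-0.07,4.0]
    - [[0.4,-3.2,0],-0.07,4.0]
    - [[0.4,-3.2,0],-0.07,4.0]

```text
clock: 0.98
eef_pos: [230.6, 271.9, 212.8]
tcp_rot: [-3.142, 0.0, 2.12]
contact_force: [1.8, -0.2, 0.2]
opening: 0.472
```

Call:
servo_tool:
  rows:
    - [[0.8,-2.8,0],-0.07,4.0]
    - [[0.8,-2.8,0],-0.07,4.0]
    - [[0.8,-2.8,0],-0.07,4.0]
    - [[0.8,-2.8,0],-0.07,4.0]
    - [[0.8,-2.8,0],-0.07,4.0]

```text
clock: 1.4
eef_pos: [270.8, 132.2, 213.0]
tcp_rot: [3.141, -0.0, 1.77]
contact_force: [0.5, 0.1, -0.4]
opening: 0.471
```

Call:
servo_tool:
  rows:
    - [[2.1,-2.0,0],-0.04,4.0]
    - [[2.1,-2.0,0],-0.04,4.0]
    - [[2.1,-2.0,0],-0.04,4.0]
    - [[2.1,-2.0,0],-0.04,4.0]
    - [[2.1,-2.0,0],-0.04,4.0]

```text
clock: 1.82
eef_pos: [376.6, 32.1, 213.0]
tcp_rot: [3.141, -0.0, 1.57]
contact_force: [0.3, 1.2, 0.1]
opening: 0.471
```

Call:
servo_tool:
  rows:
    - [[2.1,-2.0,0],-0.04,4.0]
    - [[2.1,-2.0,0],-0.04,4.0]
    - [[2.1,-2.0,0],-0.04,4.0]
    - [[2.1,-2.0,-2.0],-0.04,4.0]
    - [[2.1,-2.0,-2.0],-0.03,4.0]

```text
clock: 2.23
eef_pos: [482.7, -67.9, 173.2]
tcp_rot: [3.139, -0.0, 1.38]
contact_force: [0.5, 0.3, 0.1]
opening: 0.466
```

Call:
servo_tool:
  rows:
    - [[0,0,-2.5],0,4.0]
    - [[0,0,-2.0],0,4.0]
    - [[0,0,-1.5],0,4.0]
    - [[0,0,0],0,4.0]

```text
clock: 2.57
eef_pos: [478.6, -66.4, 110.0]
tcp_rot: [-3.136, 0.0, 1.382]
contact_force: [-0.7, 0.1, -1.1]
opening: 0.473
```

Run:
```python
from h import *
s=r.sense();print(s["clock"],s["eef_pos"],s["tcp_rot"],s["contact_force"])
for n,(a,b,c,e) in dict(top=(180,290,215,430),side=(150,290,200,450)).items():
    d,f=cam(n); cv2.imwrite(f"pics/{n}1.png",cv2.resize(d["frame"][a:b,c:e],None,fx=3.2,fy=3.2)[...,::-1])
```

```text
2.5667 [478.57355497 -66.35590167 110.01675635] [-3.13606113e+00  2.49313071e-04  1.38236064e+00] [-0.723253    0.13646904 -1.14930121]
```

View pics/top1.png

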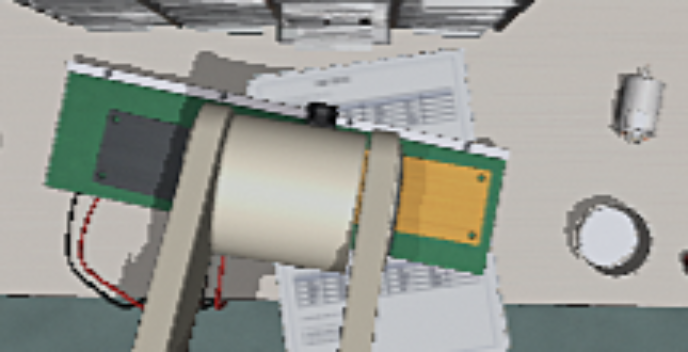

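View pics/side1.png

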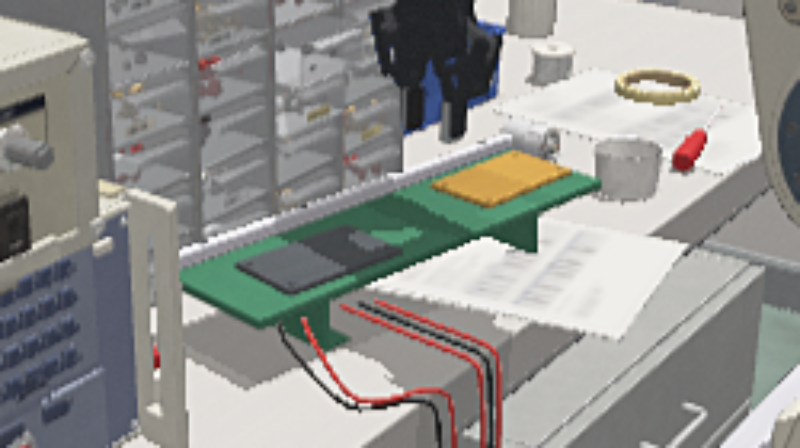

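The top view shows the arm over the bare gap. In the side view the fingertips hover above the ledge at about (130/140, 40) in crop terms, with both plates undisturbed. I'll descend and feel for the ledge.

Call:
servo_tool:
  rows:
    - [[0.3,0,-1.0],0,4.0]
    - [[0,0,-1.0],0,4.0]
    - [[0,0,-0.8],0,4.0]
    - [[0,0,-0.3],0,4.0]
    - [[0,0,0],0,4.0]

```text
clock: 3.08
eef_pos: [483.1, -66.3, 81.1]
tcp_rot: [-3.14, 0.0, 1.383]
contact_force: [-0.8, -0.0, 0.0]
opening: 0.469
```

Call:
servo_tool:
  rows:
    - [[0,0,-0.2],0,4.0]
    - [[0,0,-0.2],0,4.0]
    - [[0,0,0],0,4.0]

```text
clock: 3.33
eef_pos: [483.9, -66.5, 77.9]
tcp_rot: [3.141, -0.0, 1.383]
contact_force: [-0.5, -0.6, 0.4]
opening: 0.471
```

Call:
servo_tool:
  rows:
    - [[0,0,-0.2],0,4.0]
    - [[0,0,-0.1],0,4.0]
    - [[0,0,0],0,4.0]

```text
clock: 3.58
eef_pos: [483.8, -66.5, 74.9]
tcp_rot: [-3.142, -0.0, 1.383]
contact_force: [-0.9, 0.0, -1.2]
opening: 0.47
```

Call:
servo_tool:
  rows:
    - [[0,0,-0.2],0,4.0]
    - [[0,0,0],0,4.0]

```text
clock: 3.75
eef_pos: [483.8, -66.5, 72.8]
tcp_rot: [-3.141, 0.0, 1.383]
contact_force: [0.6, -0.1, 0.2]
opening: 0.469
```

Call:
servo_tool:
  rows:
    - [[0,0,-0.1],0,4.0]
    - [[0,0,0],0,4.0]

```text
clock: 3.92
eef_pos: [483.8, -66.5, 71.8]
tcp_rot: [-3.141, 0.0, 1.383]
contact_force: [-0.7, -0.5, -0.7]
opening: 0.469
```

Call:
servo_tool:
  rows:
    - [[0,0,-0.1],0,4.0]
    - [[0,0,0],0,4.0]

```text
clock: 4.08
eef_pos: [483.8, -66.5, 70.9]
tcp_rot: [-3.141, 0.0, 1.383]
contact_force: [-0.2, 0.2, 0.8]
opening: 0.466
```

Call:
servo_tool:
  rows:
    - [[0,0,-0.1],0,4.0]
    - [[0,0,0],0,4.0]

```text
clock: 4.25
eef_pos: [483.8, -66.5, 69.8]
tcp_rot: [-3.141, 0.0, 1.383]
contact_force: [1.1, 0.4, -0.5]
opening: 0.474
```

Call:
servo_tool:
  rows:
    - [[0,0,-0.1],0,4.0]
    - [[0,0,0],0,4.0]

```text
clock: 4.42
eef_pos: [483.8, -66.5, 68.8]
tcp_rot: [-3.141, 0.0, 1.383]
contact_force: [0.3, -0.4, 0.2]
opening: 0.467
```

Call:
servo_tool:
  rows:
    - [[0,0,-0.1],0,4.0]
    - [[0,0,0],0,4.0]

```text
clock: 4.58
eef_pos: [483.8, -66.5, 67.8]
tcp_rot: [-3.141, -0.0, 1.383]
contact_force: [0.3, 0.4, 0.1]
opening: 0.466
```

Call:
servo_tool:
  rows:
    - [[0,0,-0.1],0,4.0]
    - [[0,0,0],0,4.0]

```text
clock: 4.75
eef_pos: [483.9, -66.5, 66.9]
tcp_rot: [-3.142, 0.0, 1.383]
contact_force: [-0.1, -0.2, 1.3]
opening: 0.466
```

Call:
servo_tool:
  rows:
    - [[0,0,-0.1],0,4.0]
    - [[0,0,0],0,4.0]

```text
clock: 4.92
eef_pos: [483.8, -66.5, 65.8]
tcp_rot: [-3.141, 0.0, 1.383]
contact_force: [-0.8, 0.2, 0.1]
opening: 0.466
```

Call:
servo_tool:
  rows:
    - [[0,0,-0.1],0,4.0]
    - [[0,0,0],0,4.0]

```text
clock: 5.08
eef_pos: [483.8, -66.5, 64.8]
tcp_rot: [-3.141, 0.0, 1.383]
contact_force: [-0.5, 0.2, 0.0]
opening: 0.469
```

Run:
```python
from h import *
s=r.sense();print(s["clock"],s["eef_pos"],s["contact_force"])
d,f=cam("side"); cv2.imwrite("pics/side2.png",cv2.resize(d["frame"][160:260,240:400],None,fx=5,fy=5,interpolation=cv2.INTER_NEAREST)[...,::-1])
```

```text
5.0833 [483.80198958 -66.49068999  64.83936419] [-0.5166326   0.16210405  0.0170551 ]
```

View pics/side2.png

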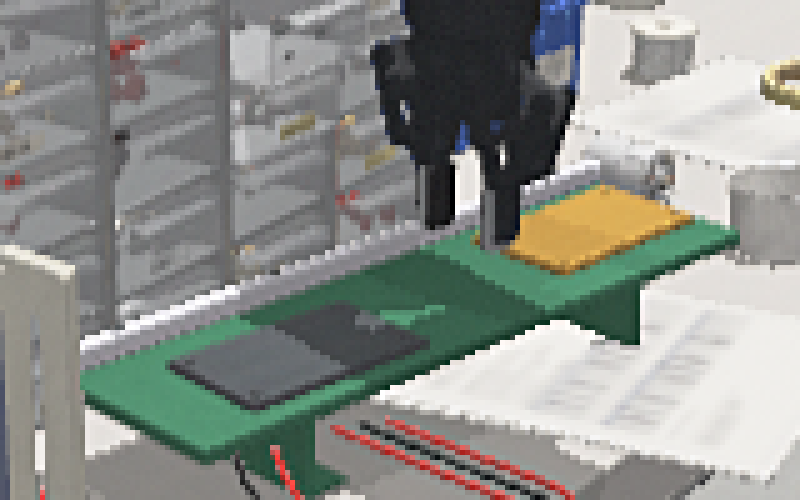

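The side view shows the fingertips (crop about (437,222) and (500,248)) just above the bare green strip behind the brass plate, clear of the rail. I'll keep feeling downward.

Call:
servo_tool:
  rows:
    - [[0,0,-0.1],0,4.0]
    - [[0,0,0],0,4.0]

```text
clock: 5.3
eef_pos: [483.8, -66.5, 63.8]
tcp_rot: [-3.141, -0.0, 1.383]
contact_force: [0.5, 0.1, 0.1]
opening: 0.468
```

Call:
servo_tool:
  rows:
    - [[0,0,-0.1],0,4.0]
    - [[0,0,0],0,4.0]

```text
clock: 5.47
eef_pos: [483.8, -66.5, 62.8]
tcp_rot: [-3.141, 0.0, 1.383]
contact_force: [-0.7, -0.4, -0.4]
opening: 0.468
```

Call:
servo_tool:
  rows:
    - [[0,0,-0.1],0,4.0]
    - [[0,0,0],0,4.0]

```text
clock: 5.63
eef_pos: [483.8, -66.5, 61.8]
tcp_rot: [-3.141, 0.0, 1.383]
contact_force: [-1.0, -0.4, 0.3]
opening: 0.469
```

Run:
```python
from h import *
d,f=cam("side"); Ti=np.linalg.inv(d["camera_from_world"]); D=d["depth"]
v,u=np.mgrid[160:260,240:400]; Z=D[160:260,240:400]
P=np.stack([(u-d["cx"])/f*Z,(v-d["cy"])/f*Z,Z],-1)@Ti[:3,:3].T+Ti[:3,3]
for col in (325,327,329,338,340,342):
    for row in range(200,214): 
        p=P[row-160,col-240]; print(col,row,p.round(1),d["frame"][row,col])
cv2.imwrite("pics/side3.png",cv2.resize(d["frame"][180:230,310:380],None,fx=10,fy=10,interpolation=cv2.INTER_NEAREST)[...,::-1])
```

```text
325 200 [509.4 -60.3 102. ] [55 54 56]
325 201 [506.4 -55.9 101.1] [56 56 56]
325 202 [507.5 -57.7  97.2] [56 54 55]
325 203 [506.3 -56.   95. ] [38 39 40]
325 204 [507.  -57.   91.5] [31 32 34]
325 205 [511.3 -63.6  85.4] [30 31 30]
325 206 [512.5 -65.5  81.5] [65 63 65]
325 207 [532.8 -96.2  63.7] [139 135 141]
325 208 [531.  -93.6  61.8] [119 123 124]
325 209 [525.1 -84.8  62.9] [ 83 137 107]
325 210 [522.6 -81.1  61.6] [ 56 103  78]
325 211 [518.2 -74.6  61.8] [48 82 64]
325 212 [516.  -71.3  60.3] [52 88 69]
325 213 [510.1 -62.5  61.6] [51 86 68]
327 200 [506.8 -66.6 100.7] [28 27 30]
327 201 [506.2 -65.8  98. ] [28 27 29]
327 202 [504.4 -63.2  96.2] [33 31 34]
327 203 [504.9 -64.   92.8] [36 36 38]
327 204 [508.2 -69.1  87.4] [29 28 30]
327 205 [505.5 -65.2  86.2] [28 27 27]
327 206 [504.6 -63.8  83.9] [79 75 80]
327 207 [524.8 -94.6  66.1] [150 140 150]
327 208 [ 529.8 -102.3   59.3] [108 145 126]
327 209 [527.3 -98.6  57.9] [ 76 142 106]
327 210 [520.  -87.7  60.1] [ 81 144 110]
327 211 [513.3 -77.6  61.9] [ 61 104  81]
327 212 [506.1 -66.6  64.3] [51 85 67]
327 213 [506.1 -6
[... 1604 characters left out ...]
102]
340 211 [482.7 -98.7  62.3] [ 84 138 113]
340 212 [482.1 -98.   59.6] [ 78 144 111]
340 213 [475.9 -88.1  61.3] [ 81 141 110]
342 200 [455.  -62.8 113.5] [33 34 37]
342 201 [453.4 -60.3 111.7] [31 36 39]
342 202 [451.3 -57.1 110.3] [34 35 39]
342 203 [454.6 -62.7 104.8] [33 34 39]
342 204 [453.  -60.2 103. ] [30 33 37]
342 205 [452.4 -59.2 100.5] [28 33 38]
342 206 [455.6 -64.7  95. ] [32 37 44]
342 207 [453.4 -61.2  93.7] [22 28 39]
342 208 [450.6 -56.8  92.8] [ 8 15 28]
342 209 [459.4 -71.3  83. ] [127 113  92]
342 210 [ 478.6 -103.    65. ] [126 100  63]
342 211 [ 478.8 -103.3   61.7] [102  81  43]
342 212 [ 477.4 -101.2   59.7] [ 85 131 101]
342 213 [469.  -87.7  63.1] [ 81 144 113]
```

View pics/side3.png

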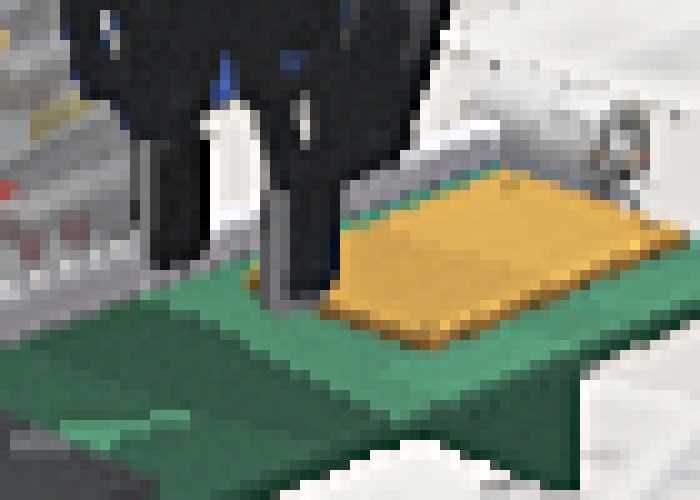

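The side depth puts the fingertips at about z = 82, roughly 20 mm above the ledge. That is higher than the TCP figure implies, so I'll keep descending until I feel contact.

Call:
servo_tool:
  rows:
    - [[0,0,-0.3],0,4.0]
    - [[0,0,-0.3],0,4.0]
    - [[0,0,-0.2],0,4.0]
    - [[0,0,0],0,4.0]

```text
clock: 6.02
eef_pos: [483.5, -66.4, 53.4]
tcp_rot: [-3.141, 0.0, 1.383]
contact_force: [0.1, 0.3, -0.7]
opening: 0.469
```

Run:
```python
from h import *
s=r.sense();print(s["clock"],s["eef_pos"],s["contact_force"])
d,f=cam("side"); Ti=np.linalg.inv(d["camera_from_world"]); D=d["depth"]
v,u=np.mgrid[160:260,240:400]; Z=D[160:260,240:400]
P=np.stack([(u-d["cx"])/f*Z,(v-d["cy"])/f*Z,Z],-1)@Ti[:3,:3].T+Ti[:3,3]
for col in (325,327,329,338,340,342):
    z=[(row,*P[row-160,col-240].round(0)) for row in range(206,218)]; print(col,z)
cv2.imwrite("pics/side4.png",cv2.resize(d["frame"][180:230,310:380],None,fx=10,fy=10,interpolation=cv2.INTER_NEAREST)[...,::-1])
```

```text
6.0167 [483.48353514 -66.43372004  53.40736812] [ 0.06774751  0.28886605 -0.71795532]
325 [(206, np.float64(509.0), np.float64(-61.0), np.float64(84.0)), (207, np.float64(506.0), np.float64(-56.0), np.float64(83.0)), (208, np.float64(509.0), np.float64(-60.0), np.float64(78.0)), (209, np.float64(528.0), np.float64(-89.0), np.float64(61.0)), (210, np.float64(525.0), np.float64(-85.0), np.float64(60.0)), (211, np.float64(520.0), np.float64(-77.0), np.float64(61.0)), (212, np.float64(514.0), np.float64(-68.0), np.float64(62.0)), (213, np.float64(511.0), np.float64(-63.0), np.float64(61.0)), (214, np.float64(505.0), np.float64(-54.0), np.float64(63.0)), (215, np.float64(499.0), np.float64(-47.0), np.float64(63.0)), (216, np.float64(500.0), np.float64(-47.0), np.float64(60.0)), (217, np.float64(493.0), np.float64(-37.0), np.float64(62.0))]
327 [(206, np.float64(502.0), np.float64(-61.0), np.float64(85.0)), (207, np.float64(506.0), np.float64(-65.0), np.float64(80.0)), (208, np.float64(508.0), np.float64(-70.0), np.float64(75.0)), (209, np.float64(521.0), np.float64(-89.0), np.float64(63.0
[... 2854 characters left out ...]
96.0)), (207, np.float64(450.0), np.float64(-56.0), np.float64(96.0)), (208, np.float64(453.0), np.float64(-61.0), np.float64(91.0)), (209, np.float64(454.0), np.float64(-63.0), np.float64(87.0)), (210, np.float64(452.0), np.float64(-60.0), np.float64(85.0)), (211, np.float64(453.0), np.float64(-61.0), np.float64(82.0)), (212, np.float64(458.0), np.float64(-70.0), np.float64(75.0)), (213, np.float64(471.0), np.float64(-91.0), np.float64(61.0)), (214, np.float64(468.0), np.float64(-86.0), np.float64(61.0)), (215, np.float64(464.0), np.float64(-80.0), np.float64(61.0)), (216, np.float64(461.0), np.float64(-75.0), np.float64(60.0)), (217, np.float64(455.0), np.float64(-66.0), np.float64(62.0))]
```

View pics/side4.png

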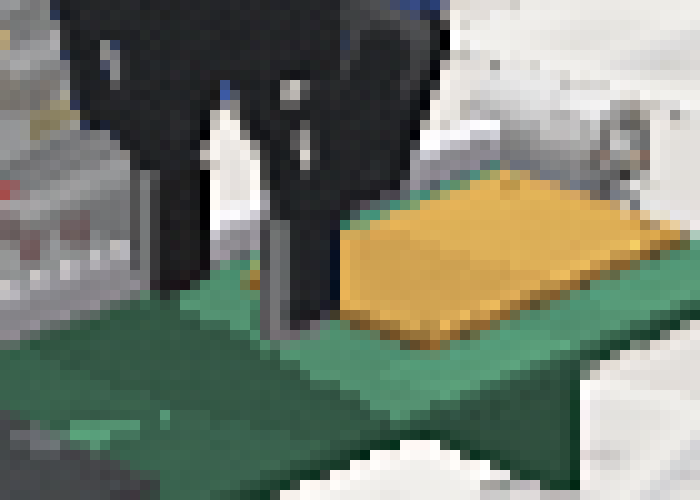

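The side view shows both fingertips (crop (185,290) and (290,330)) lower but still off the ledge, at about z = 75.

Call:
servo_tool:
  rows:
    - [[0,0,-0.3],0,4.0]
    - [[0,0,-0.3],0,4.0]
    - [[0,0,-0.2],0,4.0]
    - [[0,0,0],0,4.0]

```text
clock: 6.4
eef_pos: [483.6, -66.4, 45.5]
tcp_rot: [-3.141, 0.0, 1.383]
contact_force: [-0.7, 0.5, -0.3]
opening: 0.47
```

Call:
servo_tool:
  rows:
    - [[0,0,-0.15],0,4.0]
    - [[0,0,0],0,4.0]

```text
clock: 6.57
eef_pos: [483.8, -66.5, 44.3]
tcp_rot: [-3.141, 0.0, 1.383]
contact_force: [0.1, 0.5, 0.3]
opening: 0.47
```

Call:
servo_tool:
  rows:
    - [[0,0,-0.1],0,4.0]
    - [[0,0,0],0,4.0]

```text
clock: 6.73
eef_pos: [483.9, -66.5, 43.4]
tcp_rot: [-3.142, -0.0, 1.383]
contact_force: [-0.0, 0.3, -0.8]
opening: 0.47
```

Call:
servo_tool:
  rows:
    - [[0,0,-0.1],0,4.0]
    - [[0,0,0],0,4.0]

```text
clock: 6.9
eef_pos: [483.9, -66.5, 42.4]
tcp_rot: [-3.142, 0.0, 1.383]
contact_force: [-0.3, 0.0, 0.7]
opening: 0.468
```

Call:
servo_tool:
  rows:
    - [[0,0,-0.1],0,4.0]
    - [[0,0,0],0,4.0]

```text
clock: 7.07
eef_pos: [483.8, -66.5, 41.4]
tcp_rot: [-3.141, 0.0, 1.383]
contact_force: [0.0, 0.8, 0.7]
opening: 0.469
```

Call:
servo_tool:
  rows:
    - [[0,0,-0.1],0,4.0]
    - [[0,0,0],0,4.0]

```text
clock: 7.23
eef_pos: [483.8, -66.5, 40.3]
tcp_rot: [-3.141, 0.0, 1.383]
contact_force: [-0.1, 0.3, -0.2]
opening: 0.47
```

Run:
```python
from h import *
s=r.sense();print(s["clock"],s["eef_pos"],s["contact_force"])
d,f=cam("side"); Ti=np.linalg.inv(d["camera_from_world"]); D=d["depth"]
v,u=np.mgrid[160:260,240:400]; Z=D[160:260,240:400]
P=np.stack([(u-d["cx"])/f*Z,(v-d["cy"])/f*Z,Z],-1)@Ti[:3,:3].T+Ti[:3,3]
for col in (327,329,338,340):
    print(col,[(row,*P[row-160,col-240].round(0).astype(int).tolist()) for row in range(209,220)])
cv2.imwrite("pics/side5.png",cv2.resize(d["frame"][180:230,310:380],None,fx=10,fy=10,interpolation=cv2.INTER_NEAREST)[...,::-1])
```

```text
7.2333 [483.77439499 -66.4751311   40.33063022] [-0.08422202  0.25804093 -0.15134997]
327 [(209, 506, -67, 73), (210, 506, -67, 70), (211, 508, -69, 66), (212, 505, -66, 65), (213, 505, -64, 62), (214, 503, -63, 60), (215, 499, -56, 60), (216, 496, -52, 59), (217, 490, -42, 61), (218, 489, -42, 59), (219, 484, -33, 60)]
329 [(209, 507, -79, 69), (210, 502, -70, 70), (211, 506, -76, 64), (212, 501, -69, 64), (213, 503, -72, 60), (214, 498, -65, 60), (215, 492, -56, 62), (216, 491, -54, 60), (217, 484, -44, 62), (218, 480, -38, 62), (219, 479, -36, 60)]
338 [(209, 461, -53, 89), (210, 464, -58, 83), (211, 460, -52, 83), (212, 462, -55, 79), (213, 462, -56, 75), (214, 460, -52, 74), (215, 461, -54, 70), (216, 460, -52, 68), (217, 461, -54, 64), (218, 459, -51, 63), (219, 460, -52, 59)]
340 [(209, 456, -55, 89), (210, 453, -51, 88), (211, 453, -51, 85), (212, 454, -52, 82), (213, 456, -55, 77), (214, 456, -57, 74), (215, 453, -52, 73), (216, 453, -52, 70), (217, 459, -61, 63), (218, 456, -56, 62), (219, 452, -50, 62)]
```

View pics/side5.png

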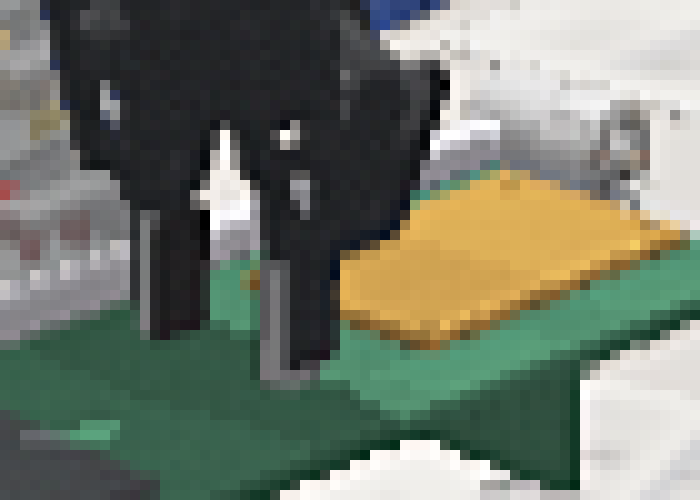

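The side view shows the fingertips (crop (175,330) and (290,380)) almost on the ledge, a few millimetres off at most.

Call:
servo_tool:
  rows:
    - [[0,0,-0.1],0,4.0]
    - [[0,0,0],0,4.0]

```text
clock: 7.45
eef_pos: [484.0, -66.5, 40.2]
tcp_rot: [-3.142, -0.0, 1.383]
contact_force: [-3.6, 1.1, 11.9]
opening: 0.467
```

Call:
servo_tool:
  rows:
    - [[0,0,-0.1],0,4.0]
    - [[0,0,0],0,4.0]

```text
clock: 7.62
eef_pos: [484.0, -66.5, 40.1]
tcp_rot: [3.142, 0.0, 1.383]
contact_force: [-7.8, -0.1, 27.3]
opening: 0.466
```

Contact with the ledge comes at TCP z = 40.2. I'll lift to about 2 mm clearance and start towards the plate.

Call:
servo_tool:
  rows:
    - [[0,0,0.4],0,4.0]
    - [[0,0,0],0,4.0]
    - [[-0.15,-0.79,0],0,4.0]
    - [[-0.15,-0.79,0],0,4.0]
    - [[-0.04,-0.2,0],0,4.0]

```text
clock: 8.03
eef_pos: [480.0, -85.4, 42.2]
tcp_rot: [-3.141, 0.0, 1.383]
contact_force: [-0.1, 0.2, 0.3]
opening: 0.465
```

Call:
servo_tool:
  rows:
    - [[-0.07,-0.39,0],0,4.0]
    - [[-0.07,-0.39,0],0,4.0]
    - [[-0.07,-0.39,0],0,4.0]
    - [[-0.07,-0.39,0],0,4.0]

```text
clock: 8.37
eef_pos: [477.8, -100.2, 42.4]
tcp_rot: [3.141, -0.0, 1.383]
contact_force: [0.0, 2.3, 0.6]
opening: 0.468
```

Call:
servo_tool:
  rows:
    - [[-0.07,-0.39,0],0,4.0]
    - [[-0.07,-0.39,0],0,4.0]
    - [[-0.07,-0.39,0],0,4.0]
    - [[-0.07,-0.39,0],0,4.0]
    - [[-0.07,-0.39,0],0,4.0]

```text
clock: 8.78
eef_pos: [474.1, -119.7, 42.5]
tcp_rot: [-3.142, -0.0, 1.383]
contact_force: [0.1, 2.6, 1.0]
opening: 0.468
```

Call:
servo_tool:
  rows:
    - [[-0.07,-0.39,0],0,4.0]
    - [[-0.07,-0.39,0],0,4.0]
    - [[-0.07,-0.39,0],0,4.0]
    - [[-0.04,-0.2,0],0,4.0]
    - [[0,0,0],0,4.0]

```text
clock: 9.2
eef_pos: [471.6, -133.6, 42.5]
tcp_rot: [-3.142, 0.0, 1.383]
contact_force: [-0.1, -0.5, -0.8]
opening: 0.466
```

Run:
```python
from h import *
s=r.sense();print(s["clock"],s["eef_pos"],s["contact_force"])
for n,(a,b,c,e) in dict(top=(180,290,280,430),side=(160,260,260,420)).items():
    d,f=cam(n); cv2.imwrite(f"pics/{n}6.png",cv2.resize(d["frame"][a:b,c:e],None,fx=5,fy=5,interpolation=cv2.INTER_NEAREST)[...,::-1])
    im=d["frame"];hsv=cv2.cvtColor(im,cv2.COLOR_RGB2HSV)
    m=((hsv[...,0]>12)&(hsv[...,0]<30)&(hsv[...,1]>120)).astype(np.uint8)
    roi=np.zeros_like(m);roi[a:b,c:e]=1;m*=roi
    cs,_=cv2.findContours(m,0,cv2.CHAIN_APPROX_NONE);q=max(cs,key=cv2.contourArea)[:,0]
    P=topts(d,f,q[:,0],q[:,1],65)[:,:2]
    S=P@[.184,.983];N=P@[.983,-.184]
    print(n,"S",S.min(),S.max(),"N",N.min(),N.max(), cv2.minAreaRect(P.astype(np.float32)))
```

```text
9.2 [ 471.59747819 -133.61270066   42.4634683 ] [-0.09710917 -0.47464763 -0.8097172 ]
top S -174.04779200802338 -151.27383542685521 N 450.0426039573259 518.3557410733436 ((445.9713134765625, -248.95753479003906), (22.567684173583984, 68.2909164428711), 79.17601013183594)
side S -173.73078153525367 -46.44149965929519 N 445.960832711465 519.6952175103625 ((453.27032470703125, -197.0413055419922), (129.11085510253906, 72.6328353881836), 81.1680679321289)
```

View pics/top6.png

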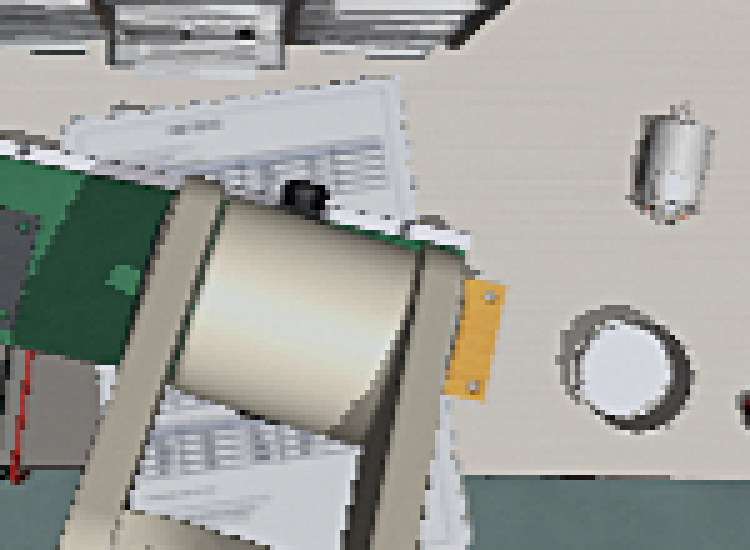

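View pics/side6.png

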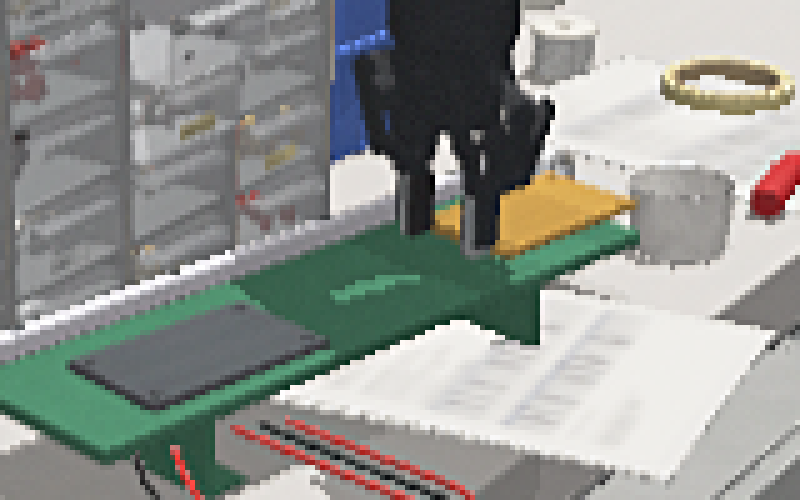

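The top view shows the brass front edge (crop x about 505) sticking out past the ledge end and square to it. The front edge is at s ≈ -175 against an end at -149, so the overhang is about 26 mm. The side view shows the plate lying flat and the fingers behind its rear edge. It needs another 14 mm.

Call:
servo_tool:
  rows:
    - [[-0.07,-0.37,0],0,4.0]
    - [[-0.07,-0.37,0],0,4.0]
    - [[-0.07,-0.37,0],0,4.0]
    - [[-0.05,-0.27,0],0,4.0]
    - [[0,0,0],0,4.0]

```text
clock: 9.72
eef_pos: [469.0, -147.5, 42.5]
tcp_rot: [3.142, 0.0, 1.382]
contact_force: [-0.1, -0.1, -0.1]
opening: 0.468
```

Call:
servo_tool:
  rows:
    - [[0.15,0.79,0],0,4.0]
    - [[0.15,0.79,0],0,4.0]
    - [[0,0,1.5],0,4.0]
    - [[0,0,2.5],0,4.0]
    - [[0,0,3.0],0,4.0]

```text
clock: 10.13
eef_pos: [470.8, -129.7, 112.0]
tcp_rot: [-3.138, -0.0, 1.384]
contact_force: [0.5, -0.5, -0.2]
opening: 0.47
```

Call:
servo_tool:
  rows:
    - [[0,0,3.0],0,4.0]
    - [[0,0,3.0],0,4.0]
    - [[-2.0,1.5,1.5],0,4.0]
    - [[-2.0,2.0,0],0.04,4.0]
    - [[-2.0,2.0,0],0.04,4.0]

```text
clock: 10.55
eef_pos: [412.2, -75.2, 188.6]
tcp_rot: [3.139, 0.0, 1.464]
contact_force: [-0.1, 0.5, 0.1]
opening: 0.467
```

Call:
servo_tool:
  rows:
    - [[-2.0,2.5,0],0.04,4.0]
    - [[-2.0,2.5,0],0.04,4.0]
    - [[-2.0,2.5,0],0.04,4.0]
    - [[-2.0,2.5,0],0.04,4.0]
    - [[-1.5,2.5,0],0.04,4.0]

```text
clock: 10.97
eef_pos: [315.0, 50.1, 187.3]
tcp_rot: [-3.141, -0.0, 1.665]
contact_force: [1.4, 0.9, 0.3]
opening: 0.473
```

Call:
servo_tool:
  rows:
    - [[-0.5,2.5,0],0.07,4.0]
    - [[-0.5,2.5,0],0.07,4.0]
    - [[-0.5,2.5,0],0.07,4.0]
    - [[-0.5,2.5,0],0.07,4.0]
    - [[0,0,0],0,4.0]

```text
clock: 11.38
eef_pos: [296.2, 152.5, 187.7]
tcp_rot: [3.14, -0.001, 1.95]
contact_force: [-0.1, -0.3, 0.1]
opening: 0.466
```

Run:
```python
from h import *
d,f=cam("top"); im=d["frame"]; hsv=cv2.cvtColor(im,cv2.COLOR_RGB2HSV)
roi=np.zeros(im.shape[:2],bool); roi[190:275,222:390]=1
def rect(m,z,name):
    m=(m&roi).astype(np.uint8)
    cs,_=cv2.findContours(m,cv2.RETR_EXTERNAL,cv2.CHAIN_APPROX_NONE); c=max(cs,key=cv2.contourArea)[:,0]
    P=topts(d,f,c[:,0],c[:,1],z)[:,:2]
    S=P@[.184,.983];N=P@[.983,-.184]
    print(name,cv2.minAreaRect(P.astype(np.float32)),"S",S.min().round(1),S.max().round(1),"N",N.min().round(1),N.max().round(1))
b=(hsv[...,0]>12)&(hsv[...,0]<30)&(hsv[...,1]>120)
g=(hsv[...,0]>55)&(hsv[...,0]<95)&(hsv[...,1]>100)
k=(hsv[...,1]<60)&(hsv[...,2]<100); k[:, :240]=0;k[:,295:]=0;k[250:]=0;k[:208]=0
rect(b,65,"brass");rect(k,65,"grey");rect(g,60,"green")
cv2.imwrite("pics/top7.png",cv2.resize(im[180:290,215:430],None,fx=3.7,fy=3.7,interpolation=cv2.INTER_NEAREST)[...,::-1])
d,f=cam("side");cv2.imwrite("pics/side7.png",cv2.resize(d["frame"][100:290,200:450],None,fx=3,fy=3,interpolation=cv2.INTER_NEAREST)[...,::-1])
```

```text
brass ((452.51336669921875, -215.09921264648438), (119.35993194580078, 69.9341049194336), 79.22908020019531) S -188.0 -68.5 N 449.4 519.4
grey ((493.84539794921875, 76.28662872314453), (118.80409240722656, 69.925537109375), 77.46392822265625) S 105.5 226.2 N 435.2 507.7
green ((483.7425537109375, -28.698501586914062), (415.789794921875, 108.7231216430664), 79.39779663085938) S -147.1 268.7 N 426.4 535.2
```

View pics/top7.png

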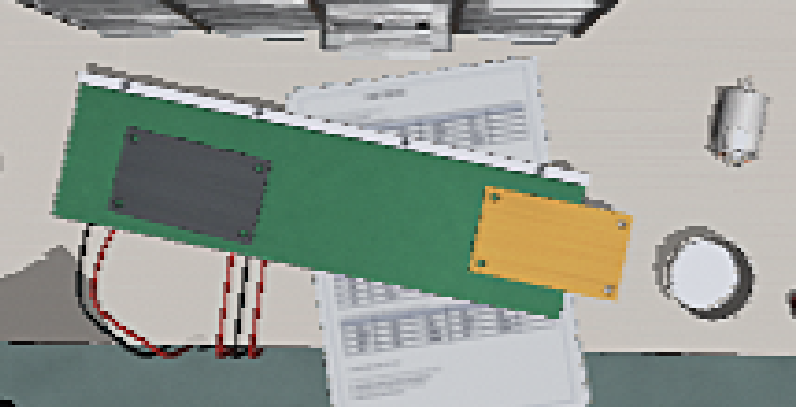

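View pics/side7.png

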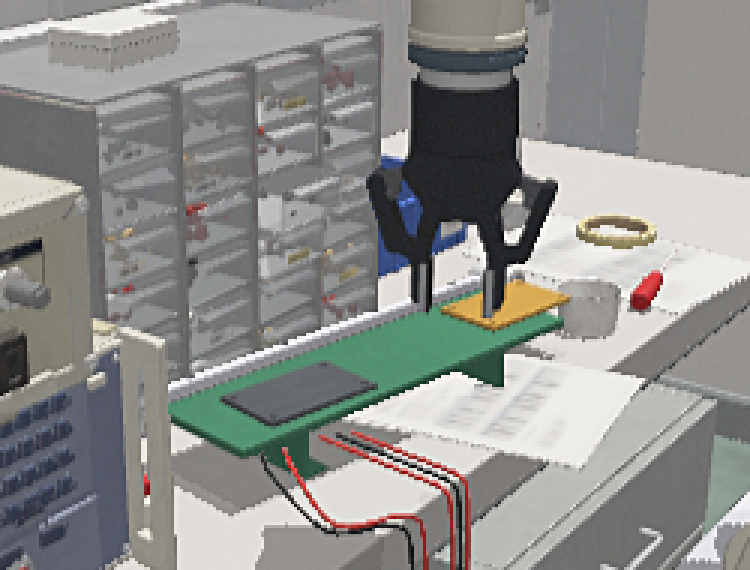

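The top view shows the brass plate (crop (550,242)) overhanging the end and parallel to the ledge. Its front is at s = -188.2 against an end between -147 and -149, so the overhang is 39–41 mm, and its angle is within 0.2° of the ledge. The grey plate, cup and motor have not moved. The arm is clear, at z = 188.

```bash
python3 -c "
from rig import r
print(r.sense()['clock']); print(r.sign_off())"
```

```text
11.4833
the job is handed in; nothing more can be done
None
```

I pushed the brass plate towards the -y end of the ledge with both fingertips against its rear edge, about 53 mm in total, then backed off, lifted clear and handed the job in at 11.5 s.

**Brass plate:** the last top view puts the overhang at 39–41 mm, with the plate within about 0.2° of the ledge direction. It lies flat in the side view.

**Other things:** the grey plate's measured position is unchanged to within 0.1 mm. The cup and motor look unmoved in the pictures. I did not check the bottle after the first picture, but the arm worked well away from it.

**Forces:** the highest I read was about 28 N, when the fingertips touched the ledge to find its height. The push itself took about 2.6 N.

**One disagreement:** the fingertips met the ledge at a reported TCP height of 40 mm. From the stated tool geometry I expected about 60–71 mm. I went by the contact and the side camera's depth, so it did not affect the result.

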